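# Pull the desk divider's flap shut with the hook pole

## Task

The glazed flap on top of the yellow desk divider is tipped back open. Take the hook pole from the desk pad, put its hook through the ring eye on the flap's top edge and pull the flap firmly until it clicks fully shut, without wrenching it; then unhook the pole and lay it back on the desk pad. Work the flap with the pole only, do not touch the divider with the hand or arm, and leave the other things on the desk where they are.

Things in the scene. Friction and masses are not known exactly. Their poses are not given: they have to be found in the camera images.
- divider: Yellow desk divider fixed to the desk, 400 mm wide (y), 145 mm high, 24 mm thick; origin at the centre of its underside. x points away from the robot, z up. Two 25 mm wide aluminium posts, 283 mm high, stand at y = -137 and +137 mm; between them, above the panel, sits the hinged flap, with no rail over it. Under each post is a flat foot 80 mm long (x), 8 mm high.
- flap (a joint): Flap angle, rad. 0 = upright, shut, at its stop; grows as it tips back, away from the robot (divider +x). Starts 0.42 to 0.62, limit 0.8. Stiff sprung hinge: it stays put above about 0.4 but falls back open if let go at 0.15. Near 0.2 a spring ball catch on the +y post begins to resist; passing it takes 10 to 15 N in all at the eye. Below about 0.08 the catch snaps the flap to 0 and holds it.
- eye (a point): Centre of the steel ring eye standing on the middle of the flap's top edge, 142 mm from the hinge line (302 mm above the desk when shut). Ring inner diameter 31 mm, wire 7 mm; the ring stands in the divider's x-z plane, so its hole runs along the divider's y. Axes: the flap's, y along the hinge, z up along the flap.
- pole: Hook pole, 255 mm long, about 0.16 kg. Wooden handle 20 mm wide (y), 28 mm high, x = -85 to +45 mm; then a 9 mm steel rod at 14 mm height to x = 165 mm, its end bent square into a 9 mm thick straight finger reaching 44 mm to +y. 26 mm rubber collar at x = 105 to 117. Origin on the handle's underside; x along the pole to the hook, z up as it lies.
- handle (a point): Grip point on the pole's handle, 14 mm above the pole's origin; mid-height and mid-width of the 20 mm wide handle, near the balance point.
- hook (a point): Middle of the pole's hook finger: (165, 22, 14) mm in the pole's frame. The finger runs 22 mm to either side of it along the pole's y (to the rod on one side, the free end on the other). Axes as the pole.
- pad: Black desk pad fixed to the desk, 200 mm (x) by 320 mm (y), 3 mm thick; origin at the centre of its underside. The pole lies on it at the start.
- mug: White mug, 80 mm wide, 90 mm high, handle at its +y; origin under its centre. Bystander.
- bottle: Clear drinks bottle, 62 mm wide, 190 mm high; origin under its centre. Bystander.
- tin: Plain steel tin, 72 mm wide, 110 mm high; origin under its centre. Bystander.
- stapler: Black stapler, 140 mm long (x), 36 mm wide, 52 mm high; origin under its centre. Bystander.
- tape: Grey tape dispenser, 140 mm long (x), 55 mm wide, 82 mm high; origin under its centre. Bystander.
- pencup: Black pen cup with pens, 76 mm wide, 100 mm high (pens to 150 mm); origin under its centre. Bystander.
- hinge (a point): Middle of the flap's hinge line, which runs along the divider's y, 160 mm above the desk at the divider's x = 0. The flap is a glazed aluminium frame 222 mm wide, 120 mm high, 12 mm thick, hinged at its lower edge.

How it is judged:
By the outcome, as a careful person would: the job done as asked, in the order asked, and still so for the second after the job is handed in, with the robot touching nothing.
It also fails if it takes over 59 s, if anything falls off the work surface, if the arm or the gripper's body presses on something with over 40 N, if the wrist force passes 120 N, or if a joint passes its speed limit or range.

## Robot

A 6-joint arm with a two-finger parallel gripper is mounted at the origin on the work surface. World frame = base frame: x ahead of the robot, y to its left, z up, the work surface at z = 0. Lengths are in m, angles in rad, forces in N, time in s.
With the tool pointing down it reaches from about 0.35 to 0.975 m from the base axis. Payload 17.4 kg.
Tool frame: the origin (TCP) lies between the finger pads; the fingertips stand 25 mm ahead of it and the grasp point (between the pads) lies 6 mm ahead of it; y points along the fingers, x is the direction in which the jaws open and shut, and the axes are right-handed (so a half turn about y gives the same grasp; the last joint's range is limited). The gripper opens to 85 mm and grips with 20 to 120 N. Pads are 22 mm wide; open, the fingers measure 114 mm over their backs; the gripper's body (76 mm by 85 mm) begins 54 mm behind the grasp point. The pads swing forward as they close: fully open they stand 13 mm farther back than shut.
Start: joints at [-1.183, 0.116, 1.442, -0, 1.584, -0.038], TCP at [0.279, -0.615, 0.256] pointing down, gripper open.
Joint ranges: [-2.83, 2.83], [-0.83, 2.19], [0.07, 2.5], [-1.14, 4.28], [0.01, 3], [-2.97, 2.97]. Speed limits (rad/s): [1.89, 1.89, 2.22, 3.14, 3.14, 3.14].

## Interface

Orientations are given as a unit quaternion [x, y, z, w].
In Python, from workcell import sensors, capture, order gives the robot as it stands.
- The arm moves only by the tool servo_tool, never from a script. Its argument "targets" is a list of rows, each an object of numbers: "jaw": the opening, from 0 (shut) to 1 (fully open); "dx", "dy", "dz": the shift along the world's x, y, z normalised to -1 to 1, where 1 is 0.1 m; "rx", "ry", "rz": the turn, a rotation vector about the world's x, y, z normalised to -1 to 1, where 1 is 2 rad. A call has exactly 5 rows; each row is the pose to reach, as a shift and turn from the pose measured when the call began; what a row does not reach only later rows make up. A row lasts 1/8 s, in which the tool goes at most 62.5 mm and 10.7 degrees, less where a joint would pass 70% of its speed; a pose out of reach is approached as far as the arm can. A call with a number of a shift or a turn outside -1 to 1 is refused whole. A call with a gripper value outside its range is refused whole. The fingers move at their own pace and stop on an object; "force" is the grip in N (left out, the last holds). Time passes only in rows, so rows that repeat a pose let the fingers close, or fill a call up. It gives the time, the measured TCP pose, the force and the opening at its end, in the units of the state.
- sensors.observe(): the state, without advancing time (a new reading comes with each control period).
- capture(name): name is "scene" or "top"; returns a dict with "img" (400x640x3 uint8, blue, green, red), "mtx" (3x3 intrinsics, pixels), "R" (3x3) and "t" (3): a world point X has camera coordinates R X + t. Camera axes: x right, y down, z forward; pixel columns grow to the right and rows downward; lengths in m; the calibration is good to about 2 mm. A picture is of the moment at which its call begins. There is no depth.
- order.hand_in(): hands the job in, once; it reports no verdict.
The state is a dict: "time_s": time; "q": joint angles; "qd": joint speeds; "tau": joint torques, N m; "position": TCP position; "tool_rot": TCP orientation; "ft_force": force on the tool from outside, world axes, zero at the start; "torque": the same for the moment, N m; "finger_gap": opening from 0.0 (shut) to 1.0 (fully open).
Only numpy, scipy, OpenCV 4.12 (cv2) and the standard library are available. Lean on these libraries where they do the work, as an engineer would, in place of code of your own. Each camera call takes 0.05 s, during which the arm holds its last target. There are 200 camera calls.

## Working session

There is one attempt and no reset: what is moved stays moved. The work goes in short steps, Python scripts to look and compute and a tool call to move; the robot and the scene stay as the last step left them, time stands still between calls to the robot, and variables do not carry over. Pictures are saved under pics/ and viewed, about 8 in all and at most 12, crops included, and the job is handed in when it is done.

Besides the shell and the picture viewer there is one more tool, called after ">>>" as a command line: name --argument value ..., lists and objects as JSON in quotes. servo_tool: Moves the arm, as the interface text tells. Scaled input: -1 to 1 covers 0.1 m each way for a shift and 2 rad each way for a turn. Its arguments: {"type":"object","properties":{"targets":{"type":"array","items":{"type":"object","properties":{"jaw":{"type":"number"},"dx":{"type":"number","minimum":-1,"maximum":1},"dy":{"type":"number","minimum":-1,"maximum":1},"dz":{"type":"number","minimum":-1,"maximum":1},"rx":{"type":"number","minimum":-1,"maximum":1},"ry":{"type":"number","minimum":-1,"maximum":1},"rz":{"type":"number","minimum":-1,"maximum":1}}}},"force":{"type":"number"}},"required":["targets"]}

```bash
mkdir -p pics; ls; python3 - <<'E'
from workcell import sensors, capture
import cv2,json
s=sensors.observe(); print(s)
for n in("scene","top"):
    c=capture(n); cv2.imwrite(f"pics/{n}0.png",c["img"]); print(n,c["mtx"],c["R"],c["t"])
E
```

```text
pics
{'time_s': 0.0, 'q': array([-1.18275803e+00,  1.16484326e-01,  1.44228435e+00, -1.62805213e-05,
        1.58396786e+00, -3.77908094e-02]), 'qd': array([ 1.73774951e-03,  5.79909058e-04,  4.52792058e-04,  6.74421854e-04,
       -4.83013837e-05, -5.62194813e-04]), 'tau': array([ 7.78454360e-04, -7.31982279e+01, -6.32499647e+01,  3.57597685e-05,
        6.03234657e-03,  4.15550483e-05]), 'position': array([ 0.2787593 , -0.61457487,  0.25555142]), 'tool_rot': array([-0.59413717,  0.38338955, -0.38272011,  0.59459128]), 'ft_force': array([ 0.82770798,  0.07719183, -0.39610267]), 'torque': array([0.02689236, 0.02688325, 0.02430564]), 'finger_gap': 0.9982924130394426}
scene [[408.99942811   0.         314.70717932]
 [  0.         408.99942811 198.73464931]
 [  0.           0.           1.        ]] [[-0.35081259  0.93644443  0.00153346]
 [ 0.7745283   0.29107489 -0.56158821]
 [-0.52634251 -0.19582451 -0.82741545]] [ 0.24258695 -0.340171    1.66428704]
top [[426.23532254   0.         317.53388909]
 [  0.         426.23532254 197.58186743]
 [  0.           0.           1.        ]] [[ 0.0159665  -0.99986974 -0.00236218]
 [-0.98692192 -0.01538065 -0.16046355]
 [ 0.16040632  0.00489333 -0.98703894]] [-0.0382061   0.60836592  1.32333636]
```

View pics/scene0.png

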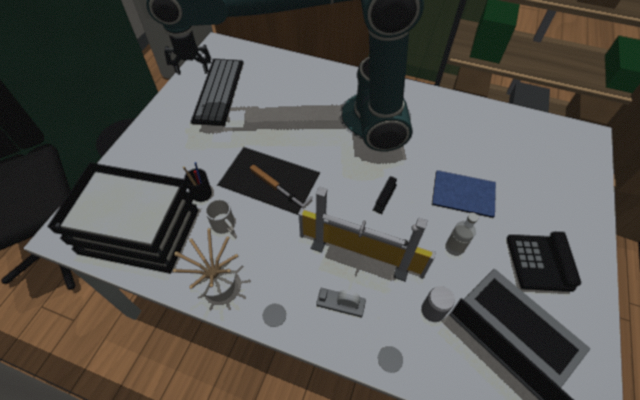

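View pics/top0.png

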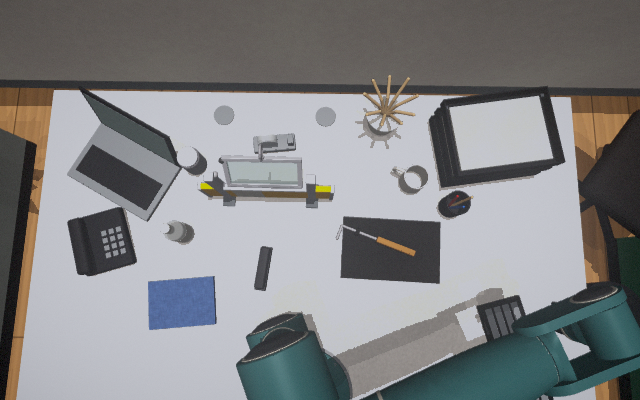

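The scene and top views show the divider at top px (200–335, 190), with the flap tipped to +x. The pole is on the pad, handle at (395,246) and hook at (340,232). I'll zoom in next.

```bash
python3 - <<'E'
import cv2,numpy as np
a=cv2.imread("pics/top0.png")[130:275,190:450]
b=cv2.imread("pics/scene0.png")[140:290,215:445]
f=lambda i,s:cv2.resize(np.clip(i.astype(float)*1.3,0,255).astype('uint8'),None,fx=s,fy=s,interpolation=cv2.INTER_CUBIC)
cv2.imwrite("pics/tc.png",f(a,3)); cv2.imwrite("pics/sc.png",f(b,3.4))
E
```

```text
(no output)
```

View pics/tc.png

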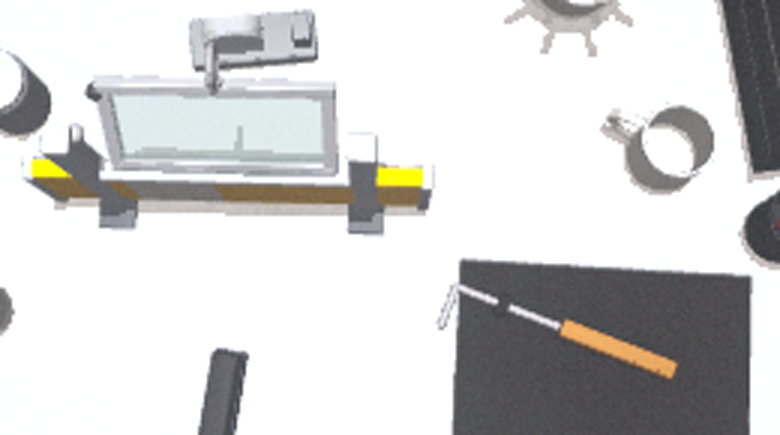

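View pics/sc.png

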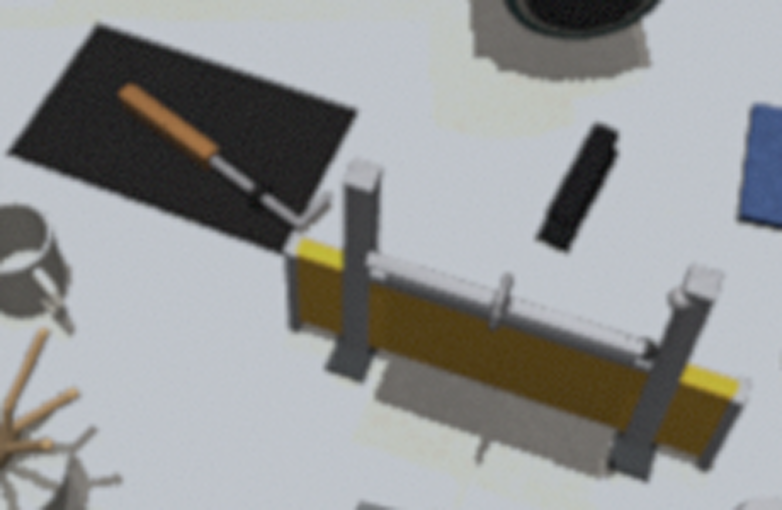

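The crops show these features:
- **Ring:** edge-on, centred near top crop (212,65) and scene crop (503,298).
- **Post tops:** scene crop (363,175) and (704,281).
- **Pole:** handle corners at (564,320), (559,335), (677,363) and (671,378). The rod corner is at (457,287) and the finger end at (442,327).

Next I'll fit poses to these points.

```bash
cat > h.py <<'E'
import numpy as np
from scipy.optimize import least_squares
from scipy.spatial.transform import Rotation as Ro
from workcell import sensors, capture
CAM={"s":(np.array([[408.999,0,314.707],[0,408.999,198.735],[0,0,1]]),np.array([[-0.35081259,0.93644443,0.00153346],[0.7745283,0.29107489,-0.56158821],[-0.52634251,-0.19582451,-0.82741545]]),np.array([0.24258695,-0.340171,1.66428704])),
"t":(np.array([[426.235,0,317.534],[0,426.235,197.582],[0,0,1]]),np.array([[0.0159665,-0.99986974,-0.00236218],[-0.98692192,-0.01538065,-0.16046355],[0.16040632,0.00489333,-0.98703894]]),np.array([-0.0382061,0.60836592,1.32333636]))}
def proj(c,X):
    K,R,t=CAM[c]; p=K@(R@np.asarray(X)+t); return p[:2]/p[2]
tc=lambda u,v:np.array([190+u/3-.33,130+v/3-.33])
sc=lambda u,v:np.array([215+u/3.4-.35,140+v/3.4-.35])
def place(p,X):  # p=x,y,yaw
    c,s=np.cos(p[2]),np.sin(p[2]); return np.array([p[0]+c*X[0]-s*X[1],p[1]+s*X[0]+c*X[1],X[2]])
E
cat > fit.py <<'E'
from h import *
def fl(th,y,z): return [np.sin(th)*z,y,.16+np.cos(th)*z]
D=[("s",sc(289,243),[.012,-.2,.145]),("s",sc(294,330),[.012,-.2,0]),("s",sc(735,400),[.012,.2,.145]),("s",sc(706,467),[.012,.2,0]),
("t",tc(116.5,227),[-.04,.137,.004]),("t",tc(365.5,233.5),[-.04,-.137,.004]),
("s",sc(363,175),[0,-.137,.283]),("s",sc(704,281),[0,.137,.283]),("t",tc(363,146),[0,-.137,.283]),
("t",tc(212,65),("f",0,.142)),("s",sc(503,298),("f",0,.142)),("t",tc(97,76),("f",.111,.123)),("t",tc(336,83),("f",-.111,.123))]
g=lambda p,X: place(p,fl(p[3],X[1],X[2]) if X[0]=="f" else X)
f=lambda p:np.concatenate([proj(c,g(p,X))-u for c,u,X in D])
r=least_squares(f,[.65,.1,0,.5],loss="soft_l1"); p=r.x; print("div",p,"\n",f(p).reshape(-1,2).round(1))
e=place(p,fl(p[3],0,.142)); print("eye",e,"shut eye",place(p,[0,0,.302]))
P=[("t",tc(564,320),[.045,.01,.031],),("t",tc(559,335),[.045,.01,.031]),("t",tc(677,363),[-.085,-.01,.031]),("t",tc(671,378),[-.085,.01,.031]),("t",tc(457,287),[.165,0,.017]),("t",tc(442,327),[.165,.044,.017]),
("s",sc(302,225),[.165,0,.017]),("s",sc(325,196),[.165,.044,.017])]
P[0]=("t",tc(564,320),[.045,-.01,.031])
f2=lambda p:np.concatenate([proj(c,place(p,X))-u for c,u,X in P])
r=least_squares(f2,[.45,-.2,1.2],loss="soft_l1"); q=r.x; print("pole",q,"\n",f2(q).reshape(-1,2).round(1)); print("hook",place(q,[.165,.022,.017]))
s=sensors.observe(); R=Ro.from_quat(s["tool_rot"]).as_matrix(); print("tool axes cols",R.round(3), "q1+q6",s["q"][0],s["q"][5])
K,R,t=CAM["t"]
for n,u in(("stapler",(263,268)),("mug",(413,185)),("padTL",(343,217)),("padBR",(440,283)),("tape",(275,144)),("bottle",(180,232))):
    d=R.T@np.linalg.inv(K)@[*u,1]; c=-R.T@t; print(n,(c-d*c[2]/d[2]).round(3))
E
python3 fit.py
```

```text
div [ 0.62119252  0.12818248 -0.00887658  0.54253597] 
 [[-0.3  3.1]
 [-0.5  0.9]
 [ 0.7  0.6]
 [-1.9  1.6]
 [ 0.3  0.9]
 [-0.2  0.8]
 [-0.3 -0.3]
 [-0.7 -0.1]
 [-0.7  1.1]
 [ 0.   0.5]
 [-1.2  1.6]
 [-1.3  0.9]
 [-0.3  0.5]]
eye [0.69450557 0.1275317  0.2816091 ] shut eye [0.62119252 0.12818248 0.302     ]
pole [ 0.46559965 -0.26271679  1.21934759] 
 [[ 0.  -0.6]
 [-0.4  0.3]
 [ 0.7 -0.3]
 [ 0.6  0.6]
 [-0.6  0.4]
 [-0.3 -0.3]
 [-1.  -0.2]
 [ 0.7  0.3]]
hook [ 0.50174703 -0.10022873  0.017     ]
tool axes cols [[ 0.413 -0.     0.911]
 [-0.911  0.001  0.413]
 [-0.001 -1.     0.   ]] q1+q6 -1.1828183222325603 -0.03783741403997168
stapler [0.382 0.145 0.   ]
mug [ 0.665 -0.348  0.   ]
padTL [ 0.553 -0.114  0.   ]
padBR [ 0.344 -0.428  0.   ]
tape [0.8   0.119 0.   ]
bottle [0.495 0.423 0.   ]
```

>>> servo_tool --targets '[{"dx": 0.12, "dy": 0.22, "dz": -0.08, "rz": 0.025, "jaw": 0.7}, {"dx": 0.24, "dy": 0.44, "dz": -0.17, "rz": 0.05, "jaw": 0.7}, {"dx": 0.36, "dy": 0.66, "dz": -0.25, "rz": 0.075, "jaw": 0.7}, {"dx": 0.47, "dy": 0.88, "dz": -0.34, "rz": 0.1, "jaw": 0.7}, {"dx": 0.58, "dy": 1.0, "dz": -0.4, "rz": 0.125, "jaw": 0.7}]' --force 100

```text
validation failed for argument at $.ta...
```

>>> servo_tool --targets '[{"dx": 0.12, "dy": 0.22, "dz": -0.08, "rz": 0.025, "jaw": 0.7}, {"dx": 0.24, "dy": 0.44, "dz": -0.17, "rz": 0.05, "jaw": 0.7}, {"dx": 0.36, "dy": 0.66, "dz": -0.25, "rz": 0.075, "jaw": 0.7}, {"dx": 0.47, "dy": 0.88, "dz": -0.34, "rz": 0.1, "jaw": 0.7}, {"dx": 0.58, "dy": 1.0, "dz": -0.4, "rz": 0.125, "jaw": 0.7}]'

```text
validation failed for argument at $.ta...
```

>>> servo_tool --targets '[{"dx": 0.12, "dy": 0.22, "dz": -0.08, "rz": 0.025, "jaw": 0.7}, {"dx": 0.24, "dy": 0.44, "dz": -0.17, "rz": 0.05, "jaw": 0.7}, {"dx": 0.36, "dy": 0.66, "dz": -0.25, "rz": 0.075, "jaw": 0.7}, {"dx": 0.47, "dy": 0.88, "dz": -0.34, "rz": 0.1, "jaw": 0.7}, {"dx": 0.5, "dy": 1.0, "dz": -0.4, "rz": 0.12, "jaw": 0.7}]'

```text
validation failed for argument at $.ta...
```

>>> servo_tool --targets '[{"dx": 0.12, "dy": 0.22, "dz": -0.08, "rx": 0, "ry": 0, "rz": 0.025, "jaw": 0.7}, {"dx": 0.24, "dy": 0.44, "dz": -0.17, "rx": 0, "ry": 0, "rz": 0.05, "jaw": 0.7}, {"dx": 0.36, "dy": 0.66, "dz": -0.25, "rx": 0, "ry": 0, "rz": 0.075, "jaw": 0.7}, {"dx": 0.47, "dy": 0.88, "dz": -0.34, "rx": 0, "ry": 0, "rz": 0.1, "jaw": 0.7}, {"dx": 0.55, "dy": 0.98, "dz": -0.4, "rx": 0, "ry": 0, "rz": 0.12, "jaw": 0.7}]' --force 100

```text
time_s: 0.72
position: [0.3341, -0.5157, 0.2151]
tool_rot: [-0.636, 0.309, -0.308, 0.637]
ft_force: [0.2, 0.3, 0.2]
finger_gap: 0.702
```

>>> servo_tool --targets '[{"dx": 0.12, "dy": 0.24, "dz": -0.08, "rx": 0, "ry": 0, "rz": 0.03, "jaw": 0.7}, {"dx": 0.24, "dy": 0.48, "dz": -0.17, "rx": 0, "ry": 0, "rz": 0.06, "jaw": 0.7}, {"dx": 0.36, "dy": 0.72, "dz": -0.25, "rx": 0, "ry": 0, "rz": 0.09, "jaw": 0.7}, {"dx": 0.48, "dy": 0.96, "dz": -0.34, "rx": 0, "ry": 0, "rz": 0.12, "jaw": 0.7}, {"dx": 0.52, "dy": 1, "dz": -0.36, "rx": 0, "ry": 0, "rz": 0.14, "jaw": 0.7}]'

```text
time_s: 1.35
position: [0.3866, -0.4149, 0.1786]
tool_rot: [-0.673, 0.216, -0.215, 0.674]
ft_force: [-0.4, 0.1, 0.4]
finger_gap: 0.701
```

>>> servo_tool --targets '[{"dx": 0.12, "dy": 0.24, "dz": -0.08, "rx": 0, "ry": 0, "rz": 0.03, "jaw": 0.7}, {"dx": 0.24, "dy": 0.48, "dz": -0.17, "rx": 0, "ry": 0, "rz": 0.06, "jaw": 0.7}, {"dx": 0.36, "dy": 0.72, "dz": -0.25, "rx": 0, "ry": 0, "rz": 0.09, "jaw": 0.7}, {"dx": 0.48, "dy": 0.96, "dz": -0.34, "rx": 0, "ry": 0, "rz": 0.12, "jaw": 0.7}, {"dx": 0.52, "dy": 1, "dz": -0.36, "rx": 0, "ry": 0, "rz": 0.137, "jaw": 0.7}]'

```text
time_s: 1.98
position: [0.439, -0.3146, 0.1423]
tool_rot: [-0.696, 0.122, -0.12, 0.697]
ft_force: [0.2, -0.8, -0.1]
finger_gap: 0.697
```

>>> servo_tool --targets '[{"dx": 0.1, "dy": 0.2, "dz": -0.1, "rx": 0, "ry": 0, "rz": 0, "jaw": 0.7}, {"dx": 0.2, "dy": 0.4, "dz": -0.2, "rx": 0, "ry": 0, "rz": 0, "jaw": 0.7}, {"dx": 0.28, "dy": 0.53, "dz": -0.3, "rx": 0, "ry": 0, "rz": 0, "jaw": 0.7}, {"dx": 0.28, "dy": 0.53, "dz": -0.4, "rx": 0, "ry": 0, "rz": 0, "jaw": 0.7}, {"dx": 0.28, "dy": 0.53, "dz": -0.4, "rx": 0, "ry": 0, "rz": 0, "jaw": 0.7}]'

```text
time_s: 2.6
position: [0.4665, -0.2621, 0.1015]
tool_rot: [-0.696, 0.122, -0.119, 0.697]
ft_force: [0.8, 0.1, 0.1]
finger_gap: 0.702
```

>>> servo_tool --targets '[{"dx": -0.01, "dy": -0.01, "dz": -0.2, "rx": 0, "ry": 0, "rz": 0, "jaw": 0.7}, {"dx": -0.01, "dy": -0.01, "dz": -0.4, "rx": 0, "ry": 0, "rz": 0, "jaw": 0.7}, {"dx": -0.01, "dy": -0.01, "dz": -0.6, "rx": 0, "ry": 0, "rz": 0, "jaw": 0.7}, {"dx": -0.01, "dy": -0.01, "dz": -0.69, "rx": 0, "ry": 0, "rz": 0, "jaw": 0.7}, {"dx": -0.01, "dy": -0.01, "dz": -0.7, "rx": 0, "ry": 0, "rz": 0, "jaw": 0.7}]'

```text
time_s: 3.22
position: [0.4653, -0.2629, 0.0308]
tool_rot: [-0.696, 0.122, -0.119, 0.697]
ft_force: [0.7, -0.6, 0.1]
finger_gap: 0.7
```

>>> servo_tool --targets '[{"dx": 0, "dy": 0, "dz": 0, "rx": 0, "ry": 0, "rz": 0, "jaw": 0}, {"dx": 0, "dy": 0, "dz": 0, "rx": 0, "ry": 0, "rz": 0, "jaw": 0}, {"dx": 0, "dy": 0, "dz": 0, "rx": 0, "ry": 0, "rz": 0, "jaw": 0}, {"dx": 0, "dy": 0, "dz": 0, "rx": 0, "ry": 0, "rz": 0, "jaw": 0}, {"dx": 0, "dy": 0, "dz": 0, "rx": 0, "ry": 0, "rz": 0, "jaw": 0}]' --force 100

```text
time_s: 3.85
position: [0.4658, -0.2632, 0.0317]
tool_rot: [-0.696, 0.122, -0.12, 0.697]
ft_force: [-1.4, 0.4, 5.6]
finger_gap: 0.217
```

>>> servo_tool --targets '[{"dx": 0, "dy": 0, "dz": 0.1, "rx": 0, "ry": 0, "rz": 0, "jaw": 0}, {"dx": 0, "dy": 0, "dz": 0.3, "rx": 0, "ry": 0, "rz": 0, "jaw": 0}, {"dx": 0, "dy": 0, "dz": 0.5, "rx": 0, "ry": 0, "rz": 0, "jaw": 0}, {"dx": 0, "dy": 0, "dz": 0.75, "rx": 0, "ry": 0, "rz": 0, "jaw": 0}, {"dx": 0, "dy": 0, "dz": 1, "rx": 0, "ry": 0, "rz": 0, "jaw": 0}]'

```text
time_s: 4.47
position: [0.4658, -0.2632, 0.1339]
tool_rot: [-0.697, 0.122, -0.12, 0.697]
ft_force: [-0.0, 0.2, -1.9]
finger_gap: 0.211
```

>>> servo_tool --targets '[{"dx": 0, "dy": 0, "dz": 0.22, "rx": 0, "ry": 0, "rz": 0, "jaw": 0}, {"dx": 0, "dy": 0, "dz": 0.45, "rx": 0, "ry": 0, "rz": 0, "jaw": 0}, {"dx": 0, "dy": 0, "dz": 0.65, "rx": 0, "ry": 0, "rz": 0, "jaw": 0}, {"dx": 0, "dy": 0, "dz": 0.85, "rx": 0, "ry": 0, "rz": 0, "jaw": 0}, {"dx": 0, "dy": 0, "dz": 1, "rx": 0, "ry": 0, "rz": 0, "jaw": 0}]'

```text
time_s: 5.1
position: [0.4659, -0.2633, 0.2354]
tool_rot: [-0.697, 0.121, -0.12, 0.697]
ft_force: [0.5, 0.0, -2.3]
finger_gap: 0.212
```

>>> servo_tool --targets '[{"dx": 0, "dy": 0, "dz": 0.22, "rx": 0, "ry": 0, "rz": 0, "jaw": 0}, {"dx": 0, "dy": 0, "dz": 0.45, "rx": 0, "ry": 0, "rz": 0, "jaw": 0}, {"dx": 0, "dy": 0, "dz": 0.7, "rx": 0, "ry": 0, "rz": -0.02, "jaw": 0}, {"dx": 0, "dy": 0, "dz": 0.9, "rx": 0, "ry": 0, "rz": -0.04, "jaw": 0}, {"dx": 0, "dy": 0, "dz": 1, "rx": 0, "ry": 0, "rz": -0.06, "jaw": 0}]'

```text
time_s: 5.72
position: [0.4659, -0.2633, 0.3368]
tool_rot: [-0.688, 0.163, -0.162, 0.688]
ft_force: [0.0, -0.2, -2.0]
finger_gap: 0.212
```

>>> servo_tool --targets '[{"dx": 0.02, "dy": 0.16, "dz": 0.02, "rx": 0, "ry": 0, "rz": -0.03, "jaw": 0}, {"dx": 0.05, "dy": 0.36, "dz": 0.05, "rx": 0, "ry": 0, "rz": -0.07, "jaw": 0}, {"dx": 0.08, "dy": 0.56, "dz": 0.08, "rx": 0, "ry": 0, "rz": -0.11, "jaw": 0}, {"dx": 0.12, "dy": 0.76, "dz": 0.1, "rx": 0, "ry": 0, "rz": -0.15, "jaw": 0}, {"dx": 0.15, "dy": 0.96, "dz": 0.1, "rx": 0, "ry": 0, "rz": -0.19, "jaw": 0}]'

```text
time_s: 6.35
position: [0.4809, -0.1666, 0.3472]
tool_rot: [-0.644, 0.291, -0.29, 0.645]
ft_force: [0.4, -0.4, -1.4]
finger_gap: 0.213
```

>>> servo_tool --targets '[{"dx": 0.04, "dy": 0.2, "dz": 0, "rx": 0, "ry": 0, "rz": -0.03, "jaw": 0}, {"dx": 0.08, "dy": 0.4, "dz": 0, "rx": 0, "ry": 0, "rz": -0.07, "jaw": 0}, {"dx": 0.12, "dy": 0.6, "dz": 0, "rx": 0, "ry": 0, "rz": -0.11, "jaw": 0}, {"dx": 0.16, "dy": 0.8, "dz": 0, "rx": 0, "ry": 0, "rz": -0.15, "jaw": 0}, {"dx": 0.2, "dy": 1, "dz": 0, "rx": 0, "ry": 0, "rz": -0.18, "jaw": 0}]'

```text
time_s: 6.98
position: [0.5009, -0.0659, 0.3473]
tool_rot: [-0.582, 0.403, -0.401, 0.582]
ft_force: [-0.2, -1.0, -1.9]
finger_gap: 0.212
```

>>> servo_tool --targets '[{"dx": 0.04, "dy": 0.2, "dz": 0, "rx": 0, "ry": 0, "rz": -0.03, "jaw": 0}, {"dx": 0.08, "dy": 0.4, "dz": 0, "rx": 0, "ry": 0, "rz": -0.07, "jaw": 0}, {"dx": 0.12, "dy": 0.6, "dz": 0, "rx": 0, "ry": 0, "rz": -0.11, "jaw": 0}, {"dx": 0.16, "dy": 0.8, "dz": 0, "rx": 0, "ry": 0, "rz": -0.15, "jaw": 0}, {"dx": 0.2, "dy": 1, "dz": 0, "rx": 0, "ry": 0, "rz": -0.183, "jaw": 0}]'

```text
time_s: 7.6
position: [0.5209, 0.0348, 0.3474]
tool_rot: [-0.498, 0.502, -0.501, 0.498]
ft_force: [0.3, -0.2, -1.9]
finger_gap: 0.212
```

>>> servo_tool --targets '[{"dx": 0.04, "dy": 0.1, "dz": 0, "rx": 0, "ry": 0, "rz": 0, "jaw": 0}, {"dx": 0.08, "dy": 0.2, "dz": -0.1, "rx": 0, "ry": 0, "rz": 0, "jaw": 0}, {"dx": 0.08, "dy": 0.22, "dz": -0.2, "rx": 0, "ry": 0, "rz": 0, "jaw": 0}, {"dx": 0.08, "dy": 0.22, "dz": -0.3, "rx": 0, "ry": 0, "rz": 0, "jaw": 0}, {"dx": 0.08, "dy": 0.22, "dz": -0.3, "rx": 0, "ry": 0, "rz": 0, "jaw": 0}]'

```text
time_s: 8.22
position: [0.5286, 0.0564, 0.3163]
tool_rot: [-0.499, 0.503, -0.501, 0.498]
ft_force: [0.4, -0.2, -2.1]
finger_gap: 0.211
```

```bash
python3 - <<'E'
from h import *; import cv2
f=lambda i,s:cv2.resize(np.clip(i.astype(float)*1.3,0,255).astype('uint8'),None,fx=s,fy=s,interpolation=cv2.INTER_CUBIC)
a=capture("top")["img"][120:240,195:325]; b=capture("scene")["img"][180:260,290:390]
a=f(a,4); b=f(b,4)
o=np.zeros((480,520+0,3),'uint8'); 
m=np.zeros((480,400,3),'uint8'); m[:320]=b
# fit both side by side under 800 wide
a=a[:, :400+0] if 0 else cv2.resize(a,(390,360))
cv2.imwrite("pics/p1.png",np.hstack([cv2.copyMakeBorder(a,0,120,0,0,cv2.BORDER_CONSTANT),m]))
E
```

```text
(no output)
```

View pics/p1.png

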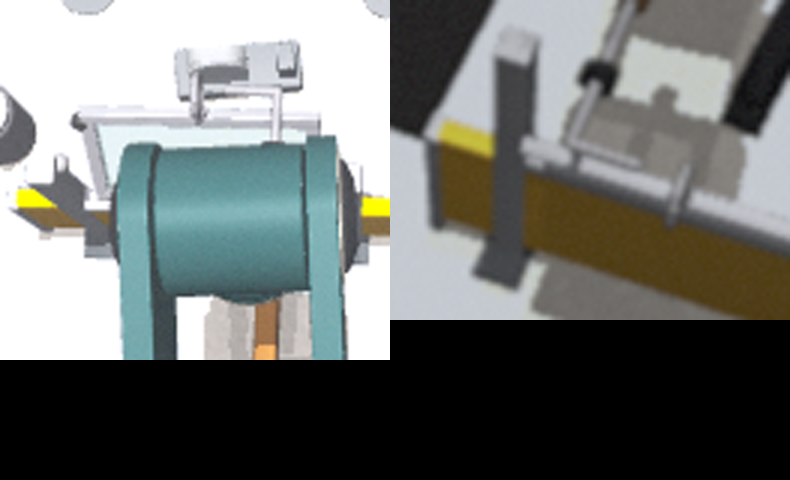

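The image shows the finger level and short of the ring, on its -y side. The corner and tip are at top (282,93) and (207,84), and scene (575,143) and (638,163). The ring is at top (198,90) and scene (680,193). I'll triangulate these.

```bash
cat > tri.py <<'E'
from h import *
T=lambda u,v:np.array([195+u/3-.33,120+v/3-.33]); S=lambda u,v:np.array([290+(u-390)/4-.375,180+v/4-.375])
def tri(a,b):
    r=least_squares(lambda X:np.r_[proj("t",X)-a,proj("s",X)-b],[.65,.1,.3]); return r.x.round(4),r.fun.round(1)
s=sensors.observe(); R=Ro.from_quat(s["tool_rot"]).as_matrix(); p=s["position"]
yaw=np.arctan2(R[1,0],R[0,0])+np.pi/2; print("tcp",p,"pole yaw est",yaw, "held axis tilt",R[:,2],R[:,1])
for n,a,b,L in(("corner",T(282,93),S(575,143),[.165,0]),("tip",T(207,84),S(638,163),[.165,.044])):
    X,e=tri(a,b); q=place([p[0],p[1],yaw],[*L,p[2]-.0147]); print(n,X,e,"pred",q.round(4),"predpx err",(proj("t",q)-a).round(1),(proj("s",q)-b).round(1))
print("ring",tri(T(198,90),S(680,193)))
E
python3 tri.py
```

```text
tcp [0.5288346  0.05646145 0.31757808] pole yaw est -0.007385995906558973 held axis tilt [ 0.99997203 -0.00738408 -0.00118835] [-0.00117687  0.00155844 -0.99999809]
corner [0.6923 0.0532 0.3017] [-1.5  0.4 -1.5 -0.1] pred [0.6938 0.0552 0.3029] predpx err [-2.3 -0.3] [-0.9  0.4]
tip [0.6983 0.1069 0.3166] [ 2.8 -0.7  2.7  0.1] pred [0.6942 0.0992 0.3029] predpx err [6.2 2.3] [-0.2  0.7]
ring (array([0.6974, 0.1274, 0.2914]), array([-0.7,  0.2, -0.7, -0. ]))
```

Kinematics and triangulation agree on the hook to about 2 mm; the top-view tip pick is wrong. Ring estimate is about (0.696, 0.128, 0.287). I'll lower and feed the tip in partway.

>>> servo_tool --targets '[{"dx": 0.02, "dy": 0, "dz": -0.08, "rx": 0, "ry": 0, "rz": 0, "jaw": 0}, {"dx": 0.02, "dy": 0, "dz": -0.15, "rx": 0, "ry": 0, "rz": 0, "jaw": 0}, {"dx": 0.02, "dy": 0.06, "dz": -0.15, "rx": 0, "ry": 0, "rz": 0, "jaw": 0}, {"dx": 0.02, "dy": 0.12, "dz": -0.15, "rx": 0, "ry": 0, "rz": 0, "jaw": 0}, {"dx": 0.02, "dy": 0.18, "dz": -0.15, "rx": 0, "ry": 0, "rz": 0, "jaw": 0}]'

```text
time_s: 8.95
position: [0.5309, 0.075, 0.3028]
tool_rot: [-0.498, 0.502, -0.501, 0.498]
ft_force: [0.8, 0.2, -1.5]
finger_gap: 0.213
```

```bash
python3 - <<'E'
from h import *; import cv2
f=lambda i,s:cv2.resize(np.clip(i.astype(float)*1.3,0,255).astype('uint8'),None,fx=s,fy=s,interpolation=cv2.INTER_CUBIC)
a=capture("top")["img"][130:170,240:300]; b=capture("scene")["img"][200:240,320:380]
cv2.imwrite("pics/p2.png",np.hstack([f(a,6.5),f(b,6.5)]))
s=sensors.observe();print(s["position"],s["ft_force"])
p=s["position"]
for L in((.165,0),(.165,.044)):
    q=place([p[0],p[1],-.007],[*L,p[2]-.0147]);print((proj("t",q)-[240,130])*6.5,(proj("s",q)-[320,200])*6.5+[390,0])
E
```

```text
[0.53085145 0.07515209 0.30275515] [-0.96477348 -0.58182396 -2.25403895]
[259.01839044 136.61394089] [529.09126128 140.70798774]
[153.21614126 134.32345698] [635.97080837 175.43203779]
```

View pics/p2.png

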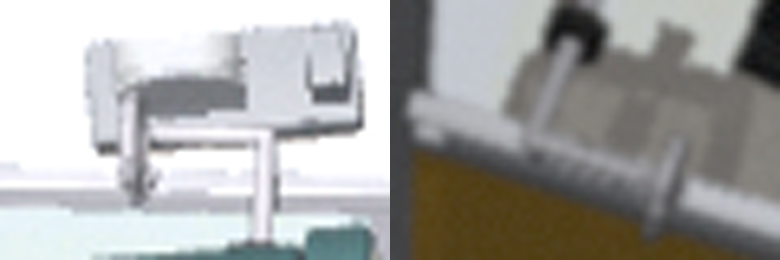

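The finger line passes the ring centre to within about 3 mm in both views (ring at top (135,143), scene (665,185)). Inserting now.

>>> servo_tool --targets '[{"dx": -0.02, "dy": 0.06, "dz": 0, "rx": 0, "ry": 0, "rz": 0, "jaw": 0}, {"dx": -0.02, "dy": 0.13, "dz": 0, "rx": 0, "ry": 0, "rz": 0, "jaw": 0}, {"dx": -0.02, "dy": 0.2, "dz": 0, "rx": 0, "ry": 0, "rz": 0, "jaw": 0}, {"dx": -0.02, "dy": 0.26, "dz": 0, "rx": 0, "ry": 0, "rz": 0, "jaw": 0}, {"dx": -0.02, "dy": 0.32, "dz": 0, "rx": 0, "ry": 0, "rz": 0, "jaw": 0}]'

```text
time_s: 9.68
position: [0.5289, 0.1076, 0.3027]
tool_rot: [-0.498, 0.502, -0.501, 0.499]
ft_force: [-0.7, 1.1, -2.4]
finger_gap: 0.209
```

>>> servo_tool --targets '[{"dx": -0.02, "dy": 0, "dz": 0, "rx": 0, "ry": 0, "rz": 0, "jaw": 0}, {"dx": -0.04, "dy": 0, "dz": 0, "rx": 0, "ry": 0, "rz": 0, "jaw": 0}, {"dx": -0.06, "dy": 0, "dz": 0, "rx": 0, "ry": 0, "rz": 0, "jaw": 0}, {"dx": -0.08, "dy": 0, "dz": 0.01, "rx": 0, "ry": 0, "rz": 0, "jaw": 0}, {"dx": -0.1, "dy": 0, "dz": 0.01, "rx": 0, "ry": 0, "rz": 0, "jaw": 0}]'

```text
time_s: 10.3
position: [0.5189, 0.1075, 0.3039]
tool_rot: [-0.498, 0.502, -0.501, 0.499]
ft_force: [3.0, -0.6, -2.6]
finger_gap: 0.21
```

>>> servo_tool --targets '[{"dx": -0.04, "dy": 0, "dz": 0.02, "rx": 0, "ry": 0, "rz": 0, "jaw": 0}, {"dx": -0.09, "dy": 0, "dz": 0.045, "rx": 0, "ry": 0, "rz": 0, "jaw": 0}, {"dx": -0.14, "dy": 0, "dz": 0.07, "rx": 0, "ry": 0, "rz": 0, "jaw": 0}, {"dx": -0.19, "dy": 0, "dz": 0.09, "rx": 0, "ry": 0, "rz": 0, "jaw": 0}, {"dx": -0.23, "dy": 0, "dz": 0.1, "rx": 0, "ry": 0, "rz": 0, "jaw": 0}]'

```text
time_s: 10.92
position: [0.4955, 0.1075, 0.3139]
tool_rot: [-0.498, 0.502, -0.501, 0.499]
ft_force: [3.2, 0.2, -5.9]
finger_gap: 0.215
```

>>> servo_tool --targets '[{"dx": -0.03, "dy": 0, "dz": 0.01, "rx": 0, "ry": 0, "rz": 0, "jaw": 0}, {"dx": -0.06, "dy": 0, "dz": 0.02, "rx": 0, "ry": 0, "rz": 0, "jaw": 0}, {"dx": -0.09, "dy": 0, "dz": 0.03, "rx": 0, "ry": 0, "rz": 0, "jaw": 0}, {"dx": -0.12, "dy": 0, "dz": 0.035, "rx": 0, "ry": 0, "rz": 0, "jaw": 0}, {"dx": -0.15, "dy": 0, "dz": 0.04, "rx": 0, "ry": 0, "rz": 0, "jaw": 0}]'

```text
time_s: 11.55
position: [0.4804, 0.1075, 0.3178]
tool_rot: [-0.498, 0.502, -0.501, 0.499]
ft_force: [4.0, 0.4, -6.8]
finger_gap: 0.212
```

>>> servo_tool --targets '[{"dx": -0.02, "dy": 0, "dz": -0.005, "rx": 0, "ry": 0, "rz": 0, "jaw": 0}, {"dx": -0.04, "dy": 0, "dz": -0.01, "rx": 0, "ry": 0, "rz": 0, "jaw": 0}, {"dx": -0.06, "dy": 0, "dz": -0.015, "rx": 0, "ry": 0, "rz": 0, "jaw": 0}, {"dx": -0.08, "dy": 0, "dz": -0.02, "rx": 0, "ry": 0, "rz": 0, "jaw": 0}, {"dx": -0.1, "dy": 0, "dz": -0.02, "rx": 0, "ry": 0, "rz": 0, "jaw": 0}]'

```text
time_s: 12.18
position: [0.4711, 0.1076, 0.3165]
tool_rot: [0.497, -0.502, 0.502, -0.499]
ft_force: [15.4, 1.8, -4.7]
finger_gap: 0.209
```

>>> servo_tool --targets '[{"dx": -0.02, "dy": 0, "dz": 0, "rx": 0, "ry": 0, "rz": 0, "jaw": 0}, {"dx": -0.04, "dy": 0, "dz": 0, "rx": 0, "ry": 0, "rz": 0, "jaw": 0}, {"dx": -0.06, "dy": 0, "dz": 0, "rx": 0, "ry": 0, "rz": 0, "jaw": 0}, {"dx": -0.08, "dy": 0, "dz": 0, "rx": 0, "ry": 0, "rz": 0, "jaw": 0}, {"dx": -0.1, "dy": 0, "dz": 0, "rx": 0, "ry": 0, "rz": 0, "jaw": 0}]'

```text
time_s: 12.8
position: [0.4614, 0.1076, 0.3169]
tool_rot: [0.497, -0.501, 0.502, -0.5]
ft_force: [8.4, 1.1, -3.6]
finger_gap: 0.211
```

>>> servo_tool --targets '[{"dx": -0.015, "dy": 0, "dz": 0, "rx": 0, "ry": 0, "rz": 0, "jaw": 0}, {"dx": -0.03, "dy": 0, "dz": 0, "rx": 0, "ry": 0, "rz": 0, "jaw": 0}, {"dx": -0.045, "dy": 0, "dz": 0, "rx": 0, "ry": 0, "rz": 0, "jaw": 0}, {"dx": -0.06, "dy": 0, "dz": 0, "rx": 0, "ry": 0, "rz": 0, "jaw": 0}, {"dx": -0.07, "dy": 0, "dz": 0, "rx": 0, "ry": 0, "rz": 0, "jaw": 0}]'

```text
time_s: 13.42
position: [0.4545, 0.1076, 0.3172]
tool_rot: [0.496, -0.501, 0.503, -0.5]
ft_force: [5.3, 0.8, -4.1]
finger_gap: 0.215
```

>>> servo_tool --targets '[{"dx": -0.01, "dy": 0, "dz": 0, "rx": 0, "ry": 0, "rz": 0, "jaw": 0}, {"dx": -0.02, "dy": 0, "dz": 0, "rx": 0, "ry": 0, "rz": 0, "jaw": 0}, {"dx": -0.03, "dy": 0, "dz": 0, "rx": 0, "ry": 0, "rz": 0, "jaw": 0}, {"dx": -0.04, "dy": 0, "dz": 0, "rx": 0, "ry": 0, "rz": 0, "jaw": 0}, {"dx": -0.05, "dy": 0, "dz": 0, "rx": 0, "ry": 0, "rz": 0, "jaw": 0}]'

```text
time_s: 14.05
position: [0.4494, 0.1076, 0.3173]
tool_rot: [0.496, -0.501, 0.503, -0.5]
ft_force: [4.4, 0.6, -4.4]
finger_gap: 0.214
```

>>> servo_tool --targets '[{"dx": -0.01, "dy": 0, "dz": 0, "rx": 0, "ry": 0, "rz": 0, "jaw": 0}, {"dx": -0.02, "dy": 0, "dz": 0, "rx": 0, "ry": 0, "rz": 0, "jaw": 0}, {"dx": -0.03, "dy": 0, "dz": 0, "rx": 0, "ry": 0, "rz": 0, "jaw": 0}, {"dx": -0.04, "dy": 0, "dz": 0, "rx": 0, "ry": 0, "rz": 0, "jaw": 0}, {"dx": -0.04, "dy": 0, "dz": 0, "rx": 0, "ry": 0, "rz": 0, "jaw": 0}]'

```text
time_s: 14.68
position: [0.4454, 0.1076, 0.3173]
tool_rot: [0.496, -0.501, 0.503, -0.5]
ft_force: [4.5, 0.9, -4.8]
finger_gap: 0.214
```

```bash
python3 - <<'E'
from h import *; import cv2
f=lambda i,s:cv2.resize(np.clip(i.astype(float)*1.3,0,255).astype('uint8'),None,fx=s,fy=s,interpolation=cv2.INTER_CUBIC)
a=capture("top")["img"][130:220,210:310]; b=capture("scene")["img"][180:270,310:410]
cv2.imwrite("pics/p3.png",np.hstack([f(a,3.95),f(b,3.95)]))
s=sensors.observe();print(s["position"],s["ft_force"],s["torque"])
P=[.6212,.1282,-.009]
for th in(0,.1):
  for z in(.1195,.142,.1645):
    q=place(P,[np.sin(th)*z,0,.16+np.cos(th)*z]);print(th,z,(proj("t",q)-[210,130])*3.95,(proj("s",q)-[310,180])*3.95+[395,0])
E
```

```text
[0.44538761 0.10761588 0.31723997] [ 4.20506993  0.91875964 -4.65637225] [ 0.09346046 -0.28713091  0.04081701]
0 0.1195 [194.26046149 191.35658874] [630.51652903 105.86395341]
0 0.142 [189.63284282 184.46431837] [634.370459    87.20656887]
0 0.1645 [184.81892742 177.29458186] [638.3618739  67.8836016]
0.1 0.1195 [195.1999157  174.43033905] [625.23867557 120.37499964]
0.1 0.142 [190.78287808 163.98185536] [628.00680892 104.65061623]
0.1 0.1645 [186.19233532 153.12294599] [630.88024984  88.32803308]
```

View pics/p3.png

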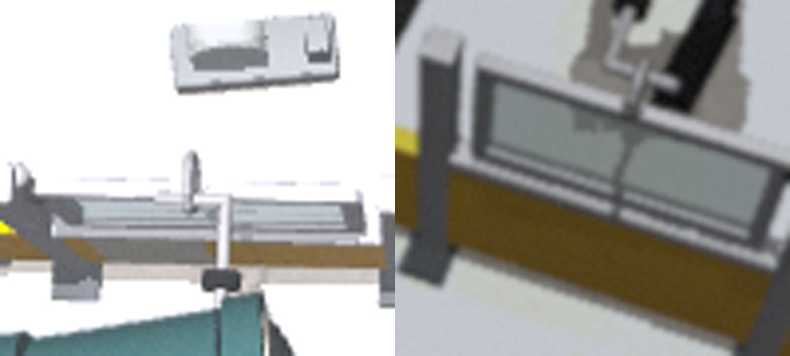

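The image shows the flap nearly upright: ring at scene (637,88), with (634,87) predicted for shut, and top (191,182). The force hasn't yet shown a stop, so I'll continue in small steps.

>>> servo_tool --targets '[{"dx": -0.01, "dy": 0, "dz": 0, "rx": 0, "ry": 0, "rz": 0, "jaw": 0}, {"dx": -0.02, "dy": 0, "dz": 0, "rx": 0, "ry": 0, "rz": 0, "jaw": 0}, {"dx": -0.03, "dy": 0, "dz": 0, "rx": 0, "ry": 0, "rz": 0, "jaw": 0}, {"dx": -0.03, "dy": 0, "dz": 0, "rx": 0, "ry": 0, "rz": 0, "jaw": 0}, {"dx": -0.03, "dy": 0, "dz": 0, "rx": 0, "ry": 0, "rz": 0, "jaw": 0}]'

```text
time_s: 15.4
position: [0.4443, 0.1077, 0.3175]
tool_rot: [0.495, -0.5, 0.504, -0.502]
ft_force: [29.5, 3.4, -7.4]
finger_gap: 0.21
```

Force rose to 29.5 N at the hard stop, so the flap is shut. I'll ease off to centre the finger in the ring, then slide it out.

>>> servo_tool --targets '[{"dx": 0.04, "dy": 0, "dz": 0, "rx": 0, "ry": 0, "rz": 0, "jaw": 0}, {"dx": 0.08, "dy": 0, "dz": 0, "rx": 0, "ry": 0, "rz": 0, "jaw": 0}, {"dx": 0.11, "dy": 0, "dz": 0, "rx": 0, "ry": 0, "rz": 0, "jaw": 0}, {"dx": 0.11, "dy": 0, "dz": 0, "rx": 0, "ry": 0, "rz": 0, "jaw": 0}, {"dx": 0.11, "dy": 0, "dz": 0, "rx": 0, "ry": 0, "rz": 0, "jaw": 0}]'

```text
time_s: 16.02
position: [0.4552, 0.1077, 0.3175]
tool_rot: [0.495, -0.5, 0.504, -0.502]
ft_force: [0.2, -0.3, -2.4]
finger_gap: 0.218
```

>>> servo_tool --targets '[{"dx": 0, "dy": -0.08, "dz": 0, "rx": 0, "ry": 0, "rz": 0, "jaw": 0}, {"dx": 0, "dy": -0.18, "dz": 0, "rx": 0, "ry": 0, "rz": 0, "jaw": 0}, {"dx": 0, "dy": -0.28, "dz": 0, "rx": 0, "ry": 0, "rz": 0, "jaw": 0}, {"dx": 0, "dy": -0.38, "dz": 0, "rx": 0, "ry": 0, "rz": 0, "jaw": 0}, {"dx": 0, "dy": -0.42, "dz": 0, "rx": 0, "ry": 0, "rz": 0, "jaw": 0}]'

```text
time_s: 16.65
position: [0.4552, 0.0649, 0.3175]
tool_rot: [0.494, -0.5, 0.504, -0.501]
ft_force: [0.6, -0.3, -2.3]
finger_gap: 0.208
```

```bash
python3 - <<'E'
from h import *; import cv2
f=lambda i,s:cv2.resize(np.clip(i.astype(float)*1.3,0,255).astype('uint8'),None,fx=s,fy=s,interpolation=cv2.INTER_CUBIC)
a=capture("top")["img"][130:220,210:310]; b=capture("scene")["img"][180:270,310:410]
cv2.imwrite("pics/p4.png",np.hstack([f(a,3.95),f(b,3.95)]))
E
```

```text
(no output)
```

View pics/p4.png

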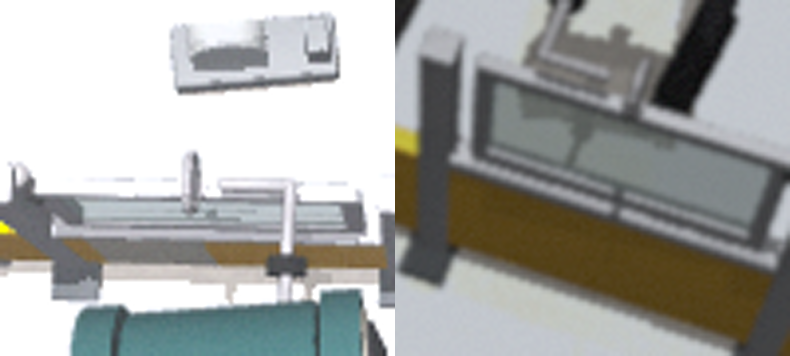

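The flap stays shut with the hook clear (ring at top (191,182), unchanged; finger end at (220,186)). Lifting away and back to the pad.

>>> servo_tool --targets '[{"dx": 0, "dy": -0.02, "dz": 0.1, "rx": 0, "ry": 0, "rz": 0, "jaw": 0}, {"dx": 0, "dy": -0.04, "dz": 0.2, "rx": 0, "ry": 0, "rz": 0, "jaw": 0}, {"dx": 0, "dy": -0.1, "dz": 0.35, "rx": 0, "ry": 0, "rz": 0, "jaw": 0}, {"dx": 0, "dy": -0.2, "dz": 0.4, "rx": 0, "ry": 0, "rz": 0.02, "jaw": 0}, {"dx": 0, "dy": -0.35, "dz": 0.4, "rx": 0, "ry": 0, "rz": 0.05, "jaw": 0}]'

```text
time_s: 17.38
position: [0.4553, 0.0299, 0.3591]
tool_rot: [-0.519, 0.474, -0.478, 0.527]
ft_force: [-0.2, 0.1, -2.1]
finger_gap: 0.212
```

>>> servo_tool --targets '[{"dx": 0.01, "dy": -0.2, "dz": 0, "rx": 0, "ry": 0, "rz": 0.04, "jaw": 0}, {"dx": 0.02, "dy": -0.4, "dz": 0, "rx": 0, "ry": 0, "rz": 0.08, "jaw": 0}, {"dx": 0.03, "dy": -0.6, "dz": 0, "rx": 0, "ry": 0, "rz": 0.12, "jaw": 0}, {"dx": 0.04, "dy": -0.8, "dz": 0, "rx": 0, "ry": 0, "rz": 0.16, "jaw": 0}, {"dx": 0.04, "dy": -1, "dz": 0, "rx": 0, "ry": 0, "rz": 0.2, "jaw": 0}]'

```text
time_s: 18.0
position: [0.4593, -0.071, 0.3601]
tool_rot: [-0.603, 0.36, -0.363, 0.612]
ft_force: [-0.3, 0.8, -2.2]
finger_gap: 0.217
```

>>> servo_tool --targets '[{"dx": 0.01, "dy": -0.2, "dz": 0, "rx": 0, "ry": 0, "rz": 0.04, "jaw": 0}, {"dx": 0.02, "dy": -0.4, "dz": 0, "rx": 0, "ry": 0, "rz": 0.08, "jaw": 0}, {"dx": 0.03, "dy": -0.6, "dz": 0, "rx": 0, "ry": 0, "rz": 0.12, "jaw": 0}, {"dx": 0.04, "dy": -0.8, "dz": 0, "rx": 0, "ry": 0, "rz": 0.16, "jaw": 0}, {"dx": 0.04, "dy": -1, "dz": 0, "rx": 0, "ry": 0, "rz": 0.2, "jaw": 0}]'

```text
time_s: 18.62
position: [0.4633, -0.1719, 0.3611]
tool_rot: [-0.663, 0.232, -0.234, 0.672]
ft_force: [0.3, -0.4, -2.2]
finger_gap: 0.215
```

>>> servo_tool --targets '[{"dx": 0.01, "dy": -0.2, "dz": -0.1, "rx": 0, "ry": 0, "rz": 0.04, "jaw": 0}, {"dx": 0.02, "dy": -0.4, "dz": -0.2, "rx": 0, "ry": 0, "rz": 0.08, "jaw": 0}, {"dx": 0.02, "dy": -0.6, "dz": -0.3, "rx": 0, "ry": 0, "rz": 0.12, "jaw": 0}, {"dx": 0.02, "dy": -0.8, "dz": -0.4, "rx": 0, "ry": 0, "rz": 0.16, "jaw": 0}, {"dx": 0.02, "dy": -0.93, "dz": -0.5, "rx": 0, "ry": 0, "rz": 0.16, "jaw": 0}]'

```text
time_s: 19.25
position: [0.4653, -0.266, 0.3114]
tool_rot: [-0.692, 0.124, -0.124, 0.701]
ft_force: [0.3, -0.5, -1.7]
finger_gap: 0.214
```

```bash
cat > cur.py <<'E'
from h import *
s=sensors.observe(); p=s["position"]; R=Ro.from_quat(s["tool_rot"]); G=Ro.from_quat([-0.696,0.122,-0.12,0.697])
print(s["time_s"],p,"scaled to go",(np.array([.4658,-.2632,.0317])-p)/.1,"rot",(G*R.inv()).as_rotvec()/2,s["ft_force"],s["torque"])
E
python3 cur.py
```

```text
19.25 [ 0.46530614 -0.26600032  0.31142304] scaled to go [ 0.0049386   0.02800318 -2.79723037] rot [-0.00538707  0.00287081  0.00410072] [ 0.34841264 -0.46717848 -1.73180564] [-0.04872755  0.00291599 -0.02275138]
```

>>> servo_tool --targets '[{"dx": 0, "dy": -0.1, "dz": -0.2, "rx": -0.005, "ry": 0.003, "rz": 0.004, "jaw": 0}, {"dx": 0, "dy": -0.2, "dz": -0.4, "rx": -0.005, "ry": 0.003, "rz": 0.004, "jaw": 0}, {"dx": 0, "dy": -0.3, "dz": -0.6, "rx": -0.005, "ry": 0.003, "rz": 0.004, "jaw": 0}, {"dx": -0.05, "dy": -0.36, "dz": -0.8, "rx": -0.005, "ry": 0.003, "rz": 0.004, "jaw": 0}, {"dx": -0.1, "dy": -0.36, "dz": -1, "rx": -0.005, "ry": 0.003, "rz": 0.004, "jaw": 0}]'

```text
time_s: 19.88
position: [0.4548, -0.3022, 0.2099]
tool_rot: [-0.696, 0.123, -0.12, 0.697]
ft_force: [1.0, -0.2, -1.9]
finger_gap: 0.211
```

>>> servo_tool --targets '[{"dx": 0, "dy": 0, "dz": -0.2, "rx": 0, "ry": 0, "rz": 0, "jaw": 0}, {"dx": 0, "dy": 0, "dz": -0.4, "rx": 0, "ry": 0, "rz": 0, "jaw": 0}, {"dx": 0, "dy": 0, "dz": -0.6, "rx": 0, "ry": 0, "rz": 0, "jaw": 0}, {"dx": 0, "dy": 0, "dz": -0.8, "rx": 0, "ry": 0, "rz": 0, "jaw": 0}, {"dx": 0, "dy": 0, "dz": -0.95, "rx": 0, "ry": 0, "rz": 0, "jaw": 0}]'

```text
time_s: 20.5
position: [0.4547, -0.302, 0.1134]
tool_rot: [-0.696, 0.123, -0.12, 0.698]
ft_force: [-0.3, 0.3, -1.8]
finger_gap: 0.213
```

```bash
python3 cur.py; python3 - <<'E'
from h import *; import cv2
f=lambda i,s:cv2.resize(np.clip(i.astype(float)*1.3,0,255).astype('uint8'),None,fx=s,fy=s,interpolation=cv2.INTER_CUBIC)
a=capture("top")["img"][200:300,325:455]; b=capture("scene")["img"][120:220,205:335]
cv2.imwrite("pics/p5.png",np.hstack([f(a,3),f(b,3)]))
E
```

```text
20.5 [ 0.45474966 -0.30201175  0.11343239] scaled to go [ 0.11050344  0.38811748 -0.81732388] rot [-0.00073738 -0.00057807  0.00024104] [-0.31327842  0.3095432  -1.79258306] [-0.02711613  0.02546904 -0.03340085]
```

View pics/p5.png

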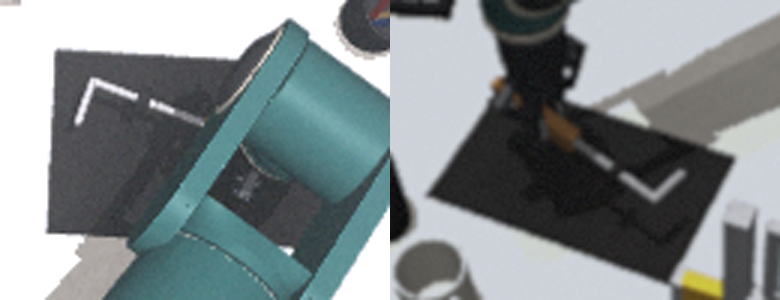

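The pole hangs level over the pad with the whole hook inside its edge (corner at top (93,82), tip (78,124)). Lowering.

>>> servo_tool --targets '[{"dx": 0, "dy": 0, "dz": -0.2, "rx": 0, "ry": 0, "rz": 0, "jaw": 0}, {"dx": 0, "dy": 0, "dz": -0.4, "rx": 0, "ry": 0, "rz": 0, "jaw": 0}, {"dx": 0, "dy": 0, "dz": -0.55, "rx": 0, "ry": 0, "rz": 0, "jaw": 0}, {"dx": 0, "dy": 0, "dz": -0.68, "rx": 0, "ry": 0, "rz": 0, "jaw": 0}, {"dx": 0, "dy": 0, "dz": -0.77, "rx": 0, "ry": 0, "rz": 0, "jaw": 0}]'

```text
time_s: 21.22
position: [0.4543, -0.3017, 0.035]
tool_rot: [-0.695, 0.123, -0.119, 0.698]
ft_force: [0.1, -0.8, -1.8]
finger_gap: 0.215
```

>>> servo_tool --targets '[{"dx": 0, "dy": 0, "dz": -0.01, "rx": 0, "ry": 0, "rz": 0, "jaw": 0}, {"dx": 0, "dy": 0, "dz": -0.02, "rx": 0, "ry": 0, "rz": 0, "jaw": 0}, {"dx": 0, "dy": 0, "dz": -0.03, "rx": 0, "ry": 0, "rz": 0, "jaw": 0}, {"dx": 0, "dy": 0, "dz": -0.03, "rx": 0, "ry": 0, "rz": 0, "jaw": 0}, {"dx": 0, "dy": 0, "dz": -0.03, "rx": 0, "ry": 0, "rz": 0, "jaw": 0}]'

```text
time_s: 21.85
position: [0.4543, -0.3018, 0.0322]
tool_rot: [-0.695, 0.123, -0.119, 0.698]
ft_force: [0.2, -0.1, -1.3]
finger_gap: 0.21
```

>>> servo_tool --targets '[{"dx": 0, "dy": 0, "dz": -0.007, "rx": 0, "ry": 0, "rz": 0, "jaw": 0}, {"dx": 0, "dy": 0, "dz": -0.014, "rx": 0, "ry": 0, "rz": 0, "jaw": 0}, {"dx": 0, "dy": 0, "dz": -0.014, "rx": 0, "ry": 0, "rz": 0, "jaw": 0}, {"dx": 0, "dy": 0, "dz": -0.014, "rx": 0, "ry": 0, "rz": 0, "jaw": 0.3}, {"dx": 0, "dy": 0, "dz": -0.014, "rx": 0, "ry": 0, "rz": 0, "jaw": 0.6}]'

```text
time_s: 22.48
position: [0.4544, -0.3018, 0.0308]
tool_rot: [-0.695, 0.123, -0.119, 0.698]
ft_force: [-0.1, -0.6, -0.3]
finger_gap: 0.497
```

>>> servo_tool --targets '[{"dx": 0, "dy": 0, "dz": 0, "rx": 0, "ry": 0, "rz": 0, "jaw": 0.6}, {"dx": 0, "dy": 0, "dz": 0, "rx": 0, "ry": 0, "rz": 0, "jaw": 0.6}, {"dx": 0, "dy": 0, "dz": 0.1, "rx": 0, "ry": 0, "rz": 0, "jaw": 0.6}, {"dx": 0, "dy": 0, "dz": 0.3, "rx": 0, "ry": 0, "rz": 0, "jaw": 0.6}, {"dx": 0, "dy": 0, "dz": 0.5, "rx": 0, "ry": 0, "rz": 0, "jaw": 0.6}]'

```text
time_s: 23.1
position: [0.4546, -0.302, 0.0829]
tool_rot: [-0.696, 0.123, -0.12, 0.698]
ft_force: [0.7, 0.1, 0.5]
finger_gap: 0.597
```

>>> servo_tool --targets '[{"dx": 0, "dy": 0, "dz": 0.2, "rx": 0, "ry": 0, "rz": 0, "jaw": 0.6}, {"dx": 0, "dy": 0, "dz": 0.4, "rx": 0, "ry": 0, "rz": 0, "jaw": 0.6}, {"dx": 0, "dy": 0, "dz": 0.6, "rx": 0, "ry": 0, "rz": 0, "jaw": 0.6}, {"dx": 0, "dy": 0, "dz": 0.8, "rx": 0, "ry": 0, "rz": 0, "jaw": 0.6}, {"dx": 0, "dy": 0, "dz": 1, "rx": 0, "ry": 0, "rz": 0, "jaw": 0.6}]'

```text
time_s: 23.72
position: [0.4546, -0.302, 0.1843]
tool_rot: [-0.696, 0.123, -0.12, 0.698]
ft_force: [0.1, -0.4, 0.6]
finger_gap: 0.598
```

>>> servo_tool --targets '[{"dx": -0.2, "dy": -0.2, "dz": 0.1, "rx": 0, "ry": 0, "rz": 0, "jaw": 0.6}, {"dx": -0.4, "dy": -0.4, "dz": 0.2, "rx": 0, "ry": 0, "rz": 0, "jaw": 0.6}, {"dx": -0.6, "dy": -0.6, "dz": 0.2, "rx": 0, "ry": 0, "rz": 0, "jaw": 0.6}, {"dx": -0.8, "dy": -0.8, "dz": 0.2, "rx": 0, "ry": 0, "rz": 0, "jaw": 0.6}, {"dx": -0.9, "dy": -1, "dz": 0.2, "rx": 0, "ry": 0, "rz": 0, "jaw": 0.6}]'

```text
time_s: 24.35
position: [0.3637, -0.4026, 0.205]
tool_rot: [-0.696, 0.123, -0.12, 0.698]
ft_force: [0.4, 0.8, 0.8]
finger_gap: 0.604
```

```bash
python3 - <<'E'
from h import *; import cv2
f=lambda i,s:cv2.resize(np.clip(i.astype(float)*1.3,0,255).astype('uint8'),None,fx=s,fy=s,interpolation=cv2.INTER_CUBIC)
a=capture("top")["img"][120:300,170:470]; b=capture("scene")["img"][130:300,190:450]
cv2.imwrite("pics/p6.png",np.vstack([cv2.resize(f(a,1.8),(500,300)),cv2.resize(f(b,1.8),(500,300))]))
E
```

```text
(no output)
```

View pics/p6.png

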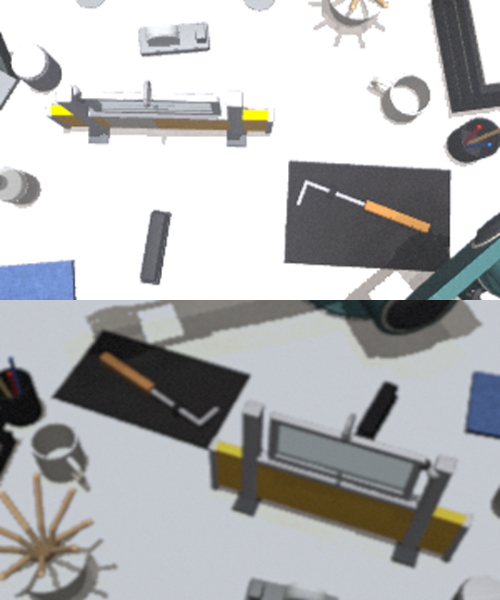

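The flap is upright between the posts (top (148,95)), the pole lies wholly on the pad (hook at (302,190)), and the bystanders are where they were. Handing in.

```bash
python3 -c "
from workcell import order,sensors
print(sensors.observe()['qd'].round(3)); print(order.hand_in())"
```

```text
[ 0.037 -0.008  0.014  0.011  0.003  0.038]
the job is handed in; nothing more can be done
None
```

I closed the flap with the pole and laid the pole back on the desk pad. The job was handed in at about 24 s.

- **Closing:** I hooked the eye and pulled the flap along its arc. The pull was about 15 N at the catch, then eased to 4–8 N. At the stop it rose to 29.5 N at the end of the last 3 mm pull. That is well above the 10–15 N the catch needs, though still a modest pull. I backed off straight away.
- **Click:** I saw no distinct drop in force for the click. I judged the flap shut from the stop and from the pictures. After unhooking it stayed upright, with the ring where it should be when shut, to within about 1 mm.
- **Last checks:** The final pictures show the flap shut and the pole flat and wholly on the pad. It lies about 4 cm to the robot's right of where it started, because the hook overhung the pad edge before. By eye the other items had not moved. The gripper was open and clear of everything, with wrist force near zero; the arm was still settling slightly (under 0.04 rad/s).
- **Disagreements:** The two cameras differed by up to about 10 mm on the height of the eye, which was within the ring's clearance. One reading of the hook tip was wrong, so I used the arm's own position instead. The first three move calls were refused because rows need every field filled in, and nothing moved.

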